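# Charge the bench polisher and hold its drive cover shut

## Robot

A 7-joint arm with a two-finger parallel gripper is mounted at the origin on the work surface. World frame = base frame: x ahead of the robot, y to its left, z up, the work surface at z = 0. Lengths are in m, angles in rad, forces in N, time in s.
With the tool pointing down it reaches from about 0.35 to 0.9 m from the base axis. Payload 8.1 kg.
Tool frame: the origin (TCP) lies midway between the tips of the shut fingers; the grasp point (between the pads) lies 19 mm behind it; z points along the fingers, y is the line along which they close (so a half turn about z gives the same grasp; the last joint's range is limited). The gripper opens to 92 mm and grips with 3 to 60 N. Pads are 19 mm wide; open, the fingers measure 130 mm over their backs; the gripper's body (75 mm by 190 mm) begins 47 mm behind the grasp point.
Start: joints at [-1.369, 0.434, 0.025, 1.573, -0.012, 1.134, -0.075], TCP at [0.188, 0.596, 0.227] pointing down, gripper open.
Joint ranges: [-2.62, 2.62], [-0.44, 2.09], [-1.27, 1.32], [0.08, 2.57], [-1.32, 4.46], [0.12, 2], [-2.74, 2.74]. Speed limits (rad/s): [2.22, 2.22, 3.01, 3.01, 3.14, 3.14, 3.14].

## Interface

Orientations are given as a rotation vector (axis times angle).
In Python, from cell import arm gives the robot as it stands.
- The arm moves only by the tool carry_out, never from a script. Its arguments are lists of equal length, an entry for each row: "claw": the finger opening in cm, from 0 to 9.18; "delta_pos": the shift along the tool's x, y, z in cm, a list of three; "angular": the turn, a rotation vector about the tool's x, y, z in rad, a list of three. In form: {"claw": [claw, ...], "delta_pos": [[dx, dy, dz], ...], "angular": [[ax, ay, az], ...]}. A call has 1 to 20 rows; each row shifts and turns the commanded pose from where the row before left it, along the tool's axes as they then stand; what a row does not reach is not made up. A row lasts 1/10 s, in which the tool goes at most 50 mm and 8.59 degrees, less where a joint would pass 70% of its speed; a pose out of reach is approached as far as the arm can. A call with a gripper value outside its range is refused whole. The fingers move at their own pace and stop on an object; "force" is the grip in N (left out, the last holds). Time passes only in rows, so rows that do not move let the fingers close. It gives the time, the measured TCP pose, the force, the opening and the grip force at its end, in the units of the state.
- arm.observe(): the state, without advancing time (a new reading comes with each control period).
- arm.get_image(name): name is "scene" or "top" or "wrist"; returns a dict with "frame" (480x640x3 uint8, red, green, blue), "mtx" (3x3 intrinsics, pixels), "T" (4x4, takes a point from camera to world coordinates). Camera axes: x right, y down, z forward; pixel columns grow to the right and rows downward; lengths in m; the calibration is good to about 2 mm. A picture is of the moment at which its call begins. There is no depth.
- arm.sign_off(): hands the job in; it is judged then, once.
Trained networks look in a picture, given as the dict that the camera call returned (one of the last four; its "shot" number tells which), for a name from the list of things; names that differ only in an ending like _2 or _b are one class to them, and where a whole thing is asked for, a point or a joint stands for the part that bears it (a point fixed in the world has none). Each returns a list of dicts, best first, with "conf" (0 to 1); they miss things now and then, are a little off and sometimes report something else, mostly with a low value. They report only what shows in the picture. A call takes as long as a camera call. They do not tell look-alikes from the thing itself.
- arm.look_for(label, picture): "centre" ([column, row] as shares, 0 to 1, of the picture: columns of its width, rows of its height, amid what is visible of it).
- arm.trace(label, picture): "region" (480x640 bool, what is visible of it) and "centre" ([column, row] as shares, 0 to 1, of the picture: columns of its width, rows of its height, amid what is visible of it).
- arm.place_of(label, picture): "centre" ([column, row] as shares, 0 to 1, of the picture: columns of its width, rows of its height: a listed point, or the origin of a listed thing).
The state is a dict: "clock": time; "joints": joint angles; "dq": joint speeds; "joint_efforts": joint torques, N m; "position": TCP position; "ee_rot": TCP orientation; "force": force on the tool from outside, world axes, zero at the start; "ft_torque": the same for the moment, N m; "width": opening from 0.0 (shut) to 1.0 (fully open); "gripper_force": force on a finger pad.
Only numpy, scipy, OpenCV 4.12 (cv2) and the standard library are available. Lean on these libraries where they do the work, as an engineer would, in place of code of your own. Each camera call takes 0.05 s, during which the arm holds its last target. There are 200 camera calls.

## Task

Charge the bench polisher: lift the handle of its hinged tray to tip all six polishing stones into the hopper. Then turn the quarter-turn fastener on the access cover until its slot lines up with the two index marks, and press the cover fully home, flush with its frame; finish while still holding it pressed there with the gripper's fingers, fastener aligned, because the springs push it out again. Leave the other things lying around the machine where they are.

Things in the scene. Friction and masses are not known exactly. Their poses are not given: they have to be found in the camera images.
- polisher: Bench polisher, fixed, 200 mm deep (x), 310 mm wide (y) without its tray. Origin on the table under it; x points to its back (roughly away from the robot), y to the tray side; turned up to 0.25 rad. From -y to +y: low white drive bay (top frame 95 mm above the table) holding the access cover; 165 mm high wall; grey open hopper; aluminium tipping tray, which overhangs the +y end.
- hopper (a point): Centre of the hopper's inner floor, 30 mm above the table; axes as the polisher's. Inside 140 mm along x, 122 mm along y. Its front and back walls rise to 138 mm above the table, the wall to the cover to 165 mm, the wall under the tray's lip to 108 mm.
- tray (a joint): Tip angle of the tray, rad: 0 level as at the start, 1.3 at the end stop; grows as the handle end rises and the open lip end points down into the hopper. The hinge is stiff (0.35 N m friction): the tray stays where it is left. All the stones have slid off by about 1.0 to 1.2 rad.
- tray_hinge (a point): Middle of the tray's hinge line, 118 mm above the table, at the tray's open lip over the hopper's edge. Level tray: floor from here 130 mm along the polisher's +y, 112 mm wide (x), walls 26 mm high on three sides. Axes turn with the tray; the hinge line is x.
- tray_handle (a point): Middle of the tray's handle: a round steel bar 10 mm thick, 90 mm long, along x, beyond the tray's end wall. Tray level: 148 mm above the table, 170 mm along +y and 30 mm up from tray_hinge, 35 mm clear of the end wall. Can be pinched from above; it turns between the fingers as it is lifted along the hinge's arc (about 5 N).
- cover_travel (a joint): How far the cover is pressed in, m: 0 sprung out (8 mm proud of the frame), 0.008 fully home on its seal, level with the frame. Springs push back: 4 N at the start, 11 N fully home; let go, it pops out. It stops after about 2 mm while the fastener is not aligned (the cross-pin under the cover lands beside its slot).
- cover: Flat aluminium access cover, 150 (x) by 134 (y) by 8 mm; origin at the centre of its top face, 103 mm above the table when sprung out, axes as the polisher's. Two thin dark index marks on it, either side of the fastener, lie along x through the centre. It moves straight down and carries the fastener.
- fastener (a joint): Angle of the quarter-turn fastener, rad: 0 when its bar and slot line up with the index marks (along the polisher's x), grows counter-clockwise from above. It starts 0.7 to 1.45 off, so turn it clockwise; no stop at 0 (stops at -0.5 and 1.65). Friction 0.06 N m. The pin enters its slot within about 0.2 rad of 0.
- fastener_grip (a point): Grip point of the fastener, on its vertical axis at the cover's centre, 26 mm above the cover's top. An upright steel bar 50 mm long (its x), 12 mm thick (its y), top 34 mm above the cover, a dark slot line along its top, on a round foot 30 mm wide and 4 mm high. The fastener goes down with the cover.
- stone0: One of six off-white ceramic polishing stones, a rounded block of 26 x 22 x 20 mm, 30 g, lying in the tray. Origin at the centre of its underside.
- stone1: One of six off-white ceramic polishing stones, a rounded block of 28 x 24 x 22 mm, 30 g, lying in the tray. Origin at the centre of its underside.
- stone2: One of six off-white ceramic polishing stones, a rounded block of 26 x 22 x 20 mm, 30 g, lying in the tray. Origin at the centre of its underside.
- stone3: One of six off-white ceramic polishing stones, a rounded block of 28 x 24 x 22 mm, 30 g, lying in the tray. Origin at the centre of its underside.
- stone4: One of six off-white ceramic polishing stones, a rounded block of 26 x 22 x 20 mm, 30 g, lying in the tray. Origin at the centre of its underside.
- stone5: One of six off-white ceramic polishing stones, a rounded block of 28 x 24 x 22 mm, 30 g, lying in the tray. Origin at the centre of its underside.
- specimen_pot: Bystander: clay specimen pot, 46 mm wide, 70 mm high, standing behind the hopper. Origin at its underside. Leave it where it is.
- petri_dish: Bystander: clear closed dish, 60 mm wide, 14 mm high, behind the tray. Origin at its underside. Leave it where it is.
- brush: Bystander: brush 170 mm long lying behind the drive bay. Origin at its underside. Leave it where it is.
- vial: Bystander: small jar 34 mm wide, 55 mm high, in front of the tray prop. Origin at its underside. Leave it where it is.
- mount: Bystander: black specimen mount, a disc 32 mm wide, 20 mm high, behind the hopper. Origin at its underside. Leave it where it is.
- wrench: Bystander: wrench 160 mm long lying beside the drive bay. Origin at its underside. Leave it where it is.
Not all that is in view belongs to the job. What is shaped like the stone3 but blue or turquoise is not meant.

How it is judged:
On the way, in this order (a step that is already met when the one before it is completed fails the run):
1. with the tray tipped up, all six stones lie in the hopper (x of stone0 in the frame of hopper between -0.071 and 0.071 m and y of stone0 in the frame of hopper between -0.062 and 0.062 m and z of stone0 in the frame of hopper between -0.01 and 0.07 m and x of stone1 in the frame of hopper between -0.071 and 0.071 m and y of stone1 in the frame of hopper between -0.062 and 0.062 m and z of stone1 in the frame of hopper between -0.01 and 0.07 m and x of stone2 in the frame of hopper between -0.071 and 0.071 m and y of stone2 in the frame of hopper between -0.062 and 0.062 m and z of stone2 in the frame of hopper between -0.01 and 0.07 m and x of stone3 in the frame of hopper between -0.071 and 0.071 m and y of stone3 in the frame of hopper between -0.062 and 0.062 m and z of stone3 in the frame of hopper between -0.01 and 0.07 m and x of stone4 in the frame of hopper between -0.071 and 0.071 m and y of stone4 in the frame of hopper between -0.062 and 0.062 m and z of stone4 in the frame of hopper between -0.01 and 0.07 m and x of stone5 in the frame of hopper between -0.071 and 0.071 m and y of stone5 in the frame of hopper between -0.062 and 0.062 m and z of stone5 in the frame of hopper between -0.01 and 0.07 m and value of joint tray above 0.3 rad), for 0.2 s.
2. the fastener's slot is in line with the index marks (value of joint fastener between -0.25 and 0.25 rad), for 0.2 s.
3. the cover is pressed home by the fingers with the fastener aligned (all of step 2 and value of joint cover_travel above 0.0065 m and contact force between the fingers and cover above 3 N), for 0.3 s.
At the end, for the whole second after the job is handed in: All six stones are in the hopper (below its rim); the fastener's slot is within 0.25 rad of the index marks; the cover is pressed in by at least 6.5 of its 8 mm and the fingers are still on the cover or its fastener with more than 3 N, through the last second (all of step 3 and x of stone0 in the frame of hopper between -0.071 and 0.071 m and y of stone0 in the frame of hopper between -0.062 and 0.062 m and z of stone0 in the frame of hopper between -0.01 and 0.07 m and x of stone1 in the frame of hopper between -0.071 and 0.071 m and y of stone1 in the frame of hopper between -0.062 and 0.062 m and z of stone1 in the frame of hopper between -0.01 and 0.07 m and x of stone2 in the frame of hopper between -0.071 and 0.071 m and y of stone2 in the frame of hopper between -0.062 and 0.062 m and z of stone2 in the frame of hopper between -0.01 and 0.07 m and x of stone3 in the frame of hopper between -0.071 and 0.071 m and y of stone3 in the frame of hopper between -0.062 and 0.062 m and z of stone3 in the frame of hopper between -0.01 and 0.07 m and x of stone4 in the frame of hopper between -0.071 and 0.071 m and y of stone4 in the frame of hopper between -0.062 and 0.062 m and z of stone4 in the frame of hopper between -0.01 and 0.07 m and x of stone5 in the frame of hopper between -0.071 and 0.071 m and y of stone5 in the frame of hopper between -0.062 and 0.062 m and z of stone5 in the frame of hopper between -0.01 and 0.07 m); the arm keeps its last pose, push and grip.
It fails at once if one of the bystanders is pushed more than 40 mm from its place (distance of any of specimen_pot, petri_dish, brush, vial, mount, wrench from where it was at the start of the episode above 0.04 m).
It also fails if it takes over 48 s, if anything falls off the work surface, if the arm or the gripper's body presses on something with over 40 N, if the wrist force passes 120 N, or if a joint passes its speed limit or range.

## Working session

There is one attempt and no reset: what is moved stays moved. The work goes in short steps, Python scripts to look and compute and a tool call to move; the robot and the scene stay as the last step left them, time stands still between calls to the robot, and variables do not carry over. Pictures are saved under pics/ and viewed, at most 10 in all, crops included, and the job is handed in when it is done.

Besides the shell and the picture viewer there is one more tool, called after ">>>" as a command line: name --argument value ..., lists and objects as JSON in quotes. carry_out: Moves the arm, as the interface text tells. Its arguments: {"type":"object","properties":{"claw":{"type":"array","items":{"type":"number"}},"delta_pos":{"type":"array","items":{"type":"array","items":{"type":"number"}}},"angular":{"type":"array","items":{"type":"array","items":{"type":"number"}}},"force":{"type":"number"}},"required":["claw","delta_pos","angular"]}

```bash
mkdir -p pics
cat > h.py <<'E'
import numpy as np, cv2
from cell import arm
def ray(im,c):
    p=np.array([c[0]*640,c[1]*480,1.]); d=im["T"][:3,:3]@np.linalg.solve(im["mtx"],p)
    return im["T"][:3,3],d/np.linalg.norm(d)
def atz(im,c,z):
    o,d=ray(im,c); return o+d*(z-o[2])/d[2]
def tri(rs):
    A=0;b=0
    for o,d in rs:
        P=np.eye(3)-np.outer(d,d);A=A+P;b=b+P@o
    x=np.linalg.solve(A,b); return x,[np.linalg.norm((np.eye(3)-np.outer(d,d))@(x-o)) for o,d in rs]
def proj(im,p):
    q=np.linalg.inv(im["T"])@np.r_[p,1]; u=im["mtx"]@q[:3]; return u[:2]/u[2]
def save(n,f): cv2.imwrite("pics/"+n+".png",cv2.cvtColor(np.ascontiguousarray(f),cv2.COLOR_RGB2BGR))
E
python3 - <<'E'
from h import *
np.set_printoptions(precision=4,suppress=True)
s=arm.observe();print(s)
a=arm.get_image("scene");b=arm.get_image("top")
save("scene0",a["frame"]);save("top0",b["frame"])
for n in ["polisher","hopper","tray_hinge","tray_handle","cover","fastener_grip","specimen_pot","vial"]:
    r=[]
    for im in (a,b):
        l=arm.place_of(n,im)
        print(n,[(np.round(np.array(x["centre"])*[640,480]),round(x["conf"],2)) for x in l[:2]])
        if l:r.append(ray(im,l[0]["centre"]))
    if len(r)==2: print("   ",tri(r))
E
```

```text
{'clock': 0.0, 'joints': array([-1.3686,  0.4352,  0.025 ,  1.5741, -0.0115,  1.134 , -0.0751]), 'dq': array([ 0.0019, -0.0009, -0.0015,  0.0012,  0.0009, -0.    , -0.0004]), 'joint_efforts': array([  0.    , -66.7846,   0.9845, -31.4441,  -0.0607,   0.0432,
         0.0002]), 'position': array([0.1875, 0.5957, 0.226 ]), 'ee_rot': array([-0.477 , -3.1051,  0.0024]), 'force': array([-0.4197, -0.006 , -0.8173]), 'ft_torque': array([-0.0167,  0.0006, -0.012 ]), 'gripper_force': 0.0, 'width': 1.0010967926936087}
polisher [(array([357., 242.]), 0.46)]
polisher [(array([372., 269.]), 0.83), (array([431., 268.]), 0.27)]
    (array([ 0.5498, -0.0863,  0.0958]), [np.float64(0.06472661101618966), np.float64(0.06472661101618957)])
hopper [(array([312., 252.]), 0.66)]
hopper [(array([342., 268.]), 0.87)]
    (array([ 0.5777, -0.0971,  0.0419]), [np.float64(0.0005014092798843637), np.float64(0.0005014092798844298)])
tray_hinge [(array([337., 242.]), 0.89), (array([417., 284.]), 0.2)]
tray_hinge [(array([316., 262.]), 0.92)]
    (array([ 0.5786, -0.0431,  0.1223]), [np.float64(0.001011121121847389
[... 300 characters left out ...]
ver [(array([423., 268.]), 0.84), (array([314., 262.]), 0.35)]
    (array([ 0.57  , -0.2481,  0.1025]), [np.float64(0.0018897555149357933), np.float64(0.0018897555149356253)])
fastener_grip [(array([354., 240.]), 0.73), (array([251., 184.]), 0.64)]
fastener_grip [(array([430., 267.]), 0.57), (array([274., 303.]), 0.32)]
    (array([ 0.5533, -0.1345,  0.1305]), [np.float64(0.11420654605908676), np.float64(0.11420654605908669)])
specimen_pot [(array([243., 317.]), 0.65)]
specimen_pot [(array([354., 192.]), 0.64), (array([278., 277.]), 0.62)]
    (array([ 0.7509, -0.1341, -0.0061]), [np.float64(0.003377830888429175), np.float64(0.0033778308884291415)])
vial []
vial [(array([273., 301.]), 0.72)]
```

View pics/scene0.png

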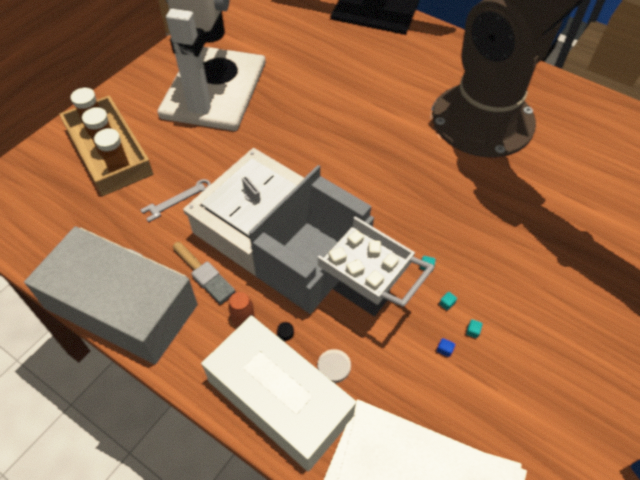

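View pics/top0.png

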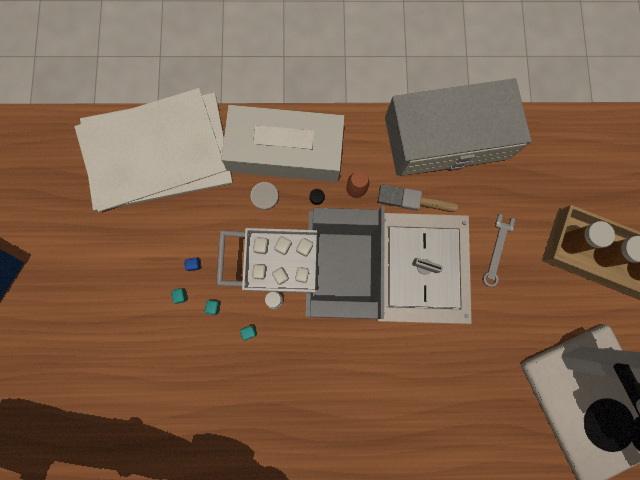

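The scene shows the polisher mid-picture, with the handle bar at top-view (222,259), the fastener bar at (428,266) and the index marks at (424,240) and (425,293). All six white stones are in the tray; the four cubes at about (179–248, 264–333) are blue or turquoise, so they are decoys. The wall and tray look as described, and yaw is about -0.04.

>>> carry_out --claw '[5,5,5,5,5,5,5,5,5,5,5,5,5,5,5,5,5,5,5]' --delta_pos '[[-3.25,-2.2,-0.46],[-3.25,-2.2,-0.46],[-3.25,-2.2,-0.46],[-3.25,-2.2,-0.46],[-3.25,-2.2,-0.46],[-3.25,-2.2,-0.46],[-3.25,-2.2,-0.46],[-3.25,-2.2,-0.46],[-3.25,-2.2,-0.46],[-3.25,-2.2,-0.46],[-3.25,-2.2,-0.46],[-3.25,-2.2,-0.46],[-3.25,-2.2,-0.46],[-3.25,-2.2,-0.46],[-3.25,-2.2,-0.46],[-3.25,-2.2,-0.46],[0,0,0],[0,0,0],[0,0,0]]' --angular '[[0,0,0],[0,0,0],[0,0,0],[0,0,0],[0,0,0],[0,0,0],[0,0,0],[0,0,0],[0,0,0],[0,0,0],[0,0,0],[0,0,0],[0,0,0],[0,0,0],[0,0,0],[0,0,0],[0,0,-0.13],[0,0,-0.13],[0,0,0]]'

```text
clock: 2.8
position: [0.5781, 0.104, 0.3003]
ee_rot: [-0.068, -3.141, -0.0]
force: [-0.4, -0.1, 0.0]
width: 0.545
gripper_force: 0.0
```

```bash
cat > m.py <<'E'
from h import *
from scipy.spatial.transform import Rotation as Ro
np.set_printoptions(precision=4,suppress=True)
def st():
    s=arm.observe();R=Ro.from_rotvec(s["ee_rot"]).as_matrix()
    print("t",round(s["clock"],2),"p",s["position"],"yaw",round(np.arctan2(R[1,1],R[0,1]),4),"zax",R[:,2],"F",s["force"],"w",round(s["width"]*91.8,1),"g",s["gripper_force"],"j7",s["joints"][6])
    return s,R
E
python3 - <<'E'
from m import *
s,R=st()
a=arm.get_image("wrist");b=arm.get_image("top");c=arm.get_image("scene")
save("w1",a["frame"])
for n in ["tray_handle","tray_hinge","cover","fastener_grip"]:
    r=[]
    for im in (a,b,c):
        l=arm.place_of(n,im)
        print(n,[(np.round(np.array(x["centre"])*[640,480]),round(x["conf"],2)) for x in l[:2]])
        if l:r.append(ray(im,l[0]["centre"]))
    if len(r)>1: print("   ",tri(r))
E
```

```text
t 2.8 p [0.5781 0.104  0.3003] yaw 1.5273 zax [-0.      0.0002 -1.    ] F [-0.3579 -0.0934  0.0056] w 50.1 g 0.0 j7 1.3423362314596075
tray_handle [(array([350., 228.]), 0.56), (array([229., 250.]), 0.26)]
tray_handle [(array([219., 257.]), 0.84)]
tray_handle [(array([249., 191.]), 0.73), (array([416., 283.]), 0.68)]
    (array([0.6049, 0.0345, 0.3634]), [np.float64(0.10777972280536967), np.float64(0.07152001388217177), np.float64(0.17849065287398497)])
tray_hinge [(array([156., 224.]), 0.61)]
tray_hinge [(array([316., 259.]), 0.63)]
tray_hinge [(array([337., 244.]), 0.7)]
    (array([ 0.5831, -0.0418,  0.1242]), [np.float64(0.0010241362973649108), np.float64(0.0030037307370556023), np.float64(0.00290395558398814)])
cover []
cover [(array([423., 266.]), 0.8), (array([261., 271.]), 0.66)]
cover [(array([252., 196.]), 0.83)]
    (array([ 0.5724, -0.2465,  0.1051]), [np.float64(0.00011261784402910993), np.float64(0.000112617844029302)])
fastener_grip []
fastener_grip [(array([429., 266.]), 0.79), (array([315., 197.]), 0.53)]
fastener_grip [(array([252., 185.]), 0.73)]
    (array([ 0.5674, -0.2494,  0.1324]), [np.float64(0.0006589156486036261), np.float64(0.0006589156486035497)])
```

View pics/w1.png

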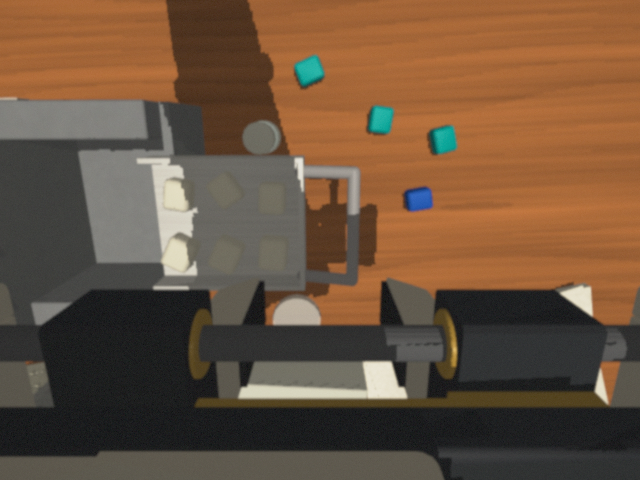

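The wrist view shows the handle bar running from (352,170) to (352,282), so its middle is at about (352,226). The tray and stones are to its left.

Run:
```python
from m import *
s,R=st()
a=arm.get_image("wrist");b=arm.get_image("top");c=arm.get_image("scene")
n=lambda u,v:[u/640,v/480]
print(tri([ray(a,n(352,227)),ray(b,n(219,258)),ray(c,n(416,283))]), tri([ray(a,n(352,227)),ray(b,n(219,258))]))
for p in ([347,180],[359,180],[346,270],[357,270]): print(atz(a,n(*p),.148))
y=-.044; hi=np.array([.5815,-.043,.12]); hd=hi+[-np.sin(y)*.17,np.cos(y)*.17,.03]
print(hd,proj(a,hd),proj(b,hd),proj(c,hd))
# marks in top image, cover plane
g=b["frame"]
print([atz(b,n(*p),.103) for p in ([424,240],[425,293])])
```

```text
t 3.55 p [0.5779 0.1043 0.3003] yaw 1.5258 zax [ 0.  0. -1.] F [ 0.3466  0.7291 -0.2612] w 50.0 g 0.0 j7 1.340249692940099
(array([0.5855, 0.1276, 0.1515]), [np.float64(0.0008660673517334839), np.float64(0.0023828973843124405), np.float64(0.0021402400090272293)]) (array([0.5833, 0.1275, 0.1601]), [np.float64(0.0012067843569538493), np.float64(0.0012067843569539194)])
[0.5474 0.1244 0.148 ]
[0.5478 0.1338 0.148 ]
[0.6225 0.1215 0.148 ]
[0.6229 0.1307 0.148 ]
[0.589  0.1268 0.15  ] [351.5675 231.6827] [221.0035 256.0519] [415.7172 284.7828]
[array([ 0.622 , -0.2509,  0.103 ]), array([ 0.521 , -0.2476,  0.103 ])]
```

>>> carry_out --claw '[2.4,2.4,2.4,2.4,2.4,2.4,2.4,2.4,2.4,2.4,2.4]' --delta_pos '[[-0.4,1.2,0],[-0.3,1.1,0],[0,0,2],[0,0,2.5],[0,0,2.5],[0,0,2.5],[0,0,2],[0,0,2],[0,0,1.5],[0,0,1.5],[0,0,0]]' --angular '[[0,0,0],[0,0,0],[0,0,0],[0,0,0],[0,0,0],[0,0,0],[0,0,0],[0,0,0],[0,0,0],[0,0,0],[0,0,0]]' --force 20

```text
clock: 4.8
position: [0.5848, 0.1281, 0.1332]
ee_rot: [-0.068, -3.137, 0.001]
force: [0.0, -0.4, -0.9]
width: 0.263
gripper_force: 0.0
```

>>> carry_out --claw '[0,0,0,0,0,0]' --delta_pos '[[0,0,0],[0,0,0],[0,0,0],[0,0,0],[0,0,0],[0,0,0]]' --angular '[[0,0,0],[0,0,0],[0,0,0],[0,0,0],[0,0,0],[0,0,0]]'

```text
clock: 5.4
position: [0.5867, 0.1281, 0.1362]
ee_rot: [0.069, 3.139, 0.002]
force: [1.3, 5.1, 4.5]
width: 0.1
gripper_force: 20.0
```

```bash
python3 -c "
import numpy as np
p=.1745+np.arange(0,1.21,.05);y=17.26*np.cos(p);z=17.26*np.sin(p)
print([[0,round(a,2),round(-b,2)] for a,b in zip(np.diff(y),np.diff(z))])"
```

```text
[[0, np.float64(-0.17), np.float64(-0.85)], [0, np.float64(-0.21), np.float64(-0.84)], [0, np.float64(-0.25), np.float64(-0.82)], [0, np.float64(-0.3), np.float64(-0.81)], [0, np.float64(-0.34), np.float64(-0.79)], [0, np.float64(-0.37), np.float64(-0.78)], [0, np.float64(-0.41), np.float64(-0.76)], [0, np.float64(-0.45), np.float64(-0.74)], [0, np.float64(-0.49), np.float64(-0.71)], [0, np.float64(-0.52), np.float64(-0.69)], [0, np.float64(-0.56), np.float64(-0.66)], [0, np.float64(-0.59), np.float64(-0.63)], [0, np.float64(-0.62), np.float64(-0.6)], [0, np.float64(-0.65), np.float64(-0.57)], [0, np.float64(-0.68), np.float64(-0.54)], [0, np.float64(-0.7), np.float64(-0.5)], [0, np.float64(-0.73), np.float64(-0.47)], [0, np.float64(-0.75), np.float64(-0.43)], [0, np.float64(-0.77), np.float64(-0.39)], [0, np.float64(-0.79), np.float64(-0.35)], [0, np.float64(-0.8), np.float64(-0.31)], [0, np.float64(-0.82), np.float64(-0.27)], [0, np.float64(-0.83), np.float64(-0.23)], [0, np.float64(-0.84), np.float64(-0.19)]]
```

>>> carry_out --claw '[0,0,0,0,0,0,0,0,0,0,0,0]' --delta_pos '[[0,-0.17,-0.85],[0,-0.21,-0.84],[0,-0.25,-0.82],[0,-0.3,-0.81],[0,-0.34,-0.79],[0,-0.37,-0.78],[0,-0.41,-0.76],[0,-0.45,-0.74],[0,-0.49,-0.71],[0,-0.52,-0.69],[0,-0.56,-0.66],[0,-0.59,-0.63]]' --angular '[[0,0,0],[0,0,0],[0,0,0],[0,0,0],[0,0,0],[0,0,0],[0,0,0],[0,0,0],[0,0,0],[0,0,0],[0,0,0],[0,0,0]]'

```text
clock: 6.6
position: [0.5847, 0.0835, 0.2274]
ee_rot: [0.067, 3.138, 0.006]
force: [2.3, 9.6, 3.0]
width: 0.102
gripper_force: 20.0
```

Run:
```python
from m import *
st();c=arm.get_image("scene");save("s2",cv2.resize(c["frame"][140:340,180:460],None,fx=2,fy=2))
```

```text
t 6.6 p [0.5847 0.0835 0.2274] yaw 1.5283 zax [ 0.0027  0.0041 -1.    ] F [2.2896 9.6293 3.0178] w 9.4 g 19.99996930360794 j7 1.3987919527256154
```

View pics/s2.png

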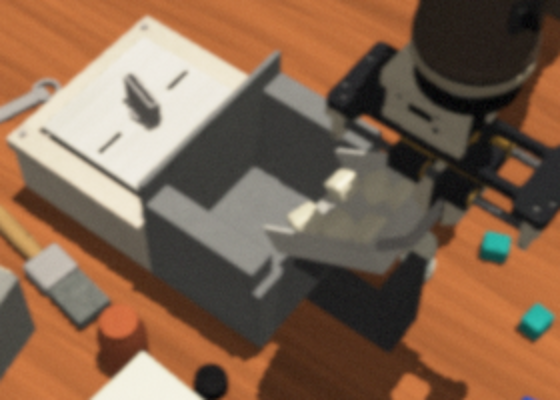

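The crop shows the tray tipped to about 0.6 rad with the bar still gripped, and the stones starting to collect at the lip near crop (320,200). I'll keep lifting along the arc.

>>> carry_out --claw '[0,0,0,0,0,0,0,0,0,0,0,0,0,0,0,0]' --delta_pos '[[0,-0.62,-0.6],[0,-0.65,-0.57],[0,-0.68,-0.54],[0,-0.7,-0.5],[0,-0.73,-0.47],[0,-0.75,-0.43],[0,-0.77,-0.39],[0,-0.79,-0.35],[0,-0.8,-0.31],[0,-0.82,-0.27],[0,-0.83,-0.23],[0,-0.84,-0.19],[0,0,0],[0,0,0],[0,0,0],[0,0,0]]' --angular '[[0,0,0],[0,0,0],[0,0,0],[0,0,0],[0,0,0],[0,0,0],[0,0,0],[0,0,0],[0,0,0],[0,0,0],[0,0,0],[0,0,0],[0,0,0],[0,0,0],[0,0,0],[0,0,0]]'

```text
clock: 8.25
position: [0.5809, -0.0098, 0.277]
ee_rot: [0.071, 3.137, 0.001]
force: [-1.7, 0.9, 14.3]
width: 0.101
gripper_force: 20.0
```

Run:
```python
from m import *
st();c=arm.get_image("scene");save("s3",cv2.resize(c["frame"][140:340,180:460],None,fx=2,fy=2))
```

```text
t 8.25 p [ 0.5809 -0.0098  0.277 ] yaw 1.5252 zax [ 0.004   0.0003 -1.    ] F [-1.6845  0.9031 14.2908] w 9.2 g 20.006524622440338 j7 1.5475804478913047
```

View pics/s3.png

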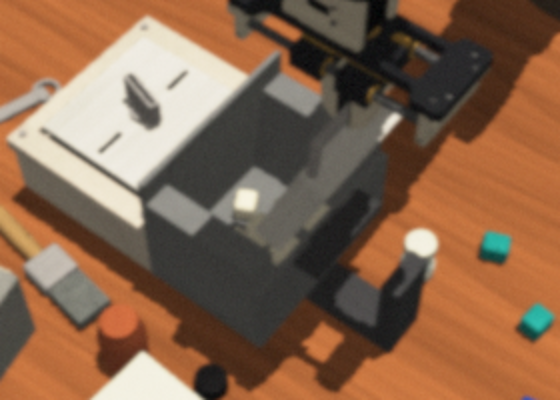

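>>> carry_out --claw '[2.6,2.6,2.6,2.6,2.6,2.6,2.6,2.6,2.6,2.6,2.6,2.6,2.6,2.6]' --delta_pos '[[0,0,0],[0,0,0],[0,0,0],[0,0,-1.5],[0,0,-2.5],[0,0,-3.5],[0,0,-3.5],[0,-2.5,0],[0,-3,0],[0,-3,0],[0,-3,0],[0,-2.5,0],[0,0,0],[0,0,0]]' --angular '[[0,0,0],[0,0,0],[0,0,0],[0,0,0],[0,0,0],[0,0,0],[0,0,0],[0,0,0],[0,0,0],[0,0,0],[0,0,0],[0,0,0],[0,0,0],[0,0,0]]'

```text
clock: 9.7
position: [0.5732, -0.1495, 0.3842]
ee_rot: [-0.073, -3.14, -0.0]
force: [-0.3, 0.5, -0.3]
width: 0.28
gripper_force: 0.0
```

Run:
```python
from m import *
st();c=arm.get_image("wrist");save("w4",c["frame"])
for i in range(1): print([(np.round(np.array(x["centre"])*[640,480]),round(x["conf"],2)) for x in arm.look_for("stone0",c)])
```

```text
t 9.7 p [ 0.5732 -0.1495  0.3842] yaw 1.5244 zax [-0.001   0.0002 -1.    ] F [-0.2733  0.4726 -0.3473] w 25.7 g 0.0 j7 1.79463517041016
[(array([336., 181.]), 0.94), (array([358., 215.]), 0.88), (array([367., 170.]), 0.88), (array([391., 198.]), 0.85), (array([590., 184.]), 0.79), (array([620., 131.]), 0.79), (array([394., 160.]), 0.78), (array([517.,  74.]), 0.74), (array([365., 197.]), 0.63), (array([568., 115.]), 0.58)]
```

View pics/w4.png

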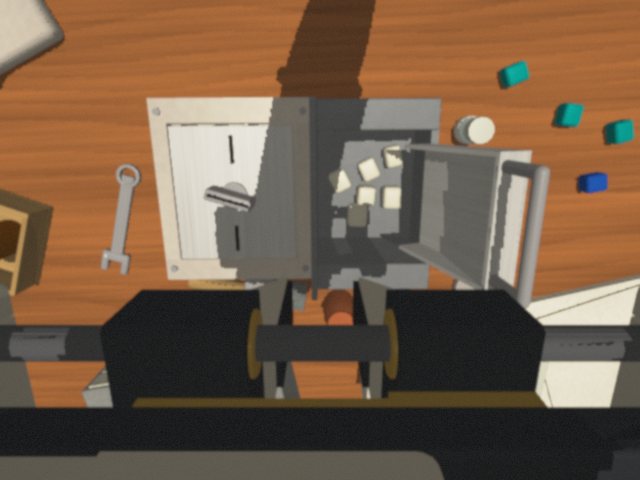

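The wrist view shows all six white stones on the hopper floor, at about (340,181), (358,215), (368,170), (391,198), (394,157) and (365,197), and the tray is empty. The fastener bar runs from (206,193) to (253,204), with marks at (231,149) and (237,238).

Run:
```python
from m import *
a=arm.get_image("wrist");b=arm.get_image("top");c=arm.get_image("scene")
for n in ["fastener_grip","cover"]:
    r=[]
    for im in (a,b,c):
        l=arm.place_of(n,im)
        print(n,[(np.round(np.array(x["centre"])*[640,480]),round(x["conf"],2)) for x in l[:2]])
        if l:r.append(ray(im,l[0]["centre"]))
    print("   ",tri(r))
n=lambda u,v:[u/640,v/480]
m1,m2=atz(a,n(231,149),.103),atz(a,n(237,238),.103);print(m1,m2,(m1+m2)/2,np.arctan2(*(m1-m2)[1::-1]))
e1,e2=atz(a,n(206,192),.137),atz(a,n(253,204),.137);print(e1,e2,(e1+e2)/2,np.arctan2(*(e1-e2)[1::-1]))
save("w5",cv2.resize(a["frame"][130:250,160:320],None,fx=5,fy=5,interpolation=cv2.INTER_CUBIC))
```

```text
fastener_grip [(array([226., 199.]), 0.81)]
fastener_grip []
fastener_grip [(array([253., 187.]), 0.62)]
    (array([ 0.5702, -0.2476,  0.1297]), [np.float64(0.0028458875785119576), np.float64(0.002845887578511947)])
cover [(array([229., 193.]), 0.76)]
cover [(array([425., 266.]), 0.65)]
cover [(array([253., 198.]), 0.58), (array([300., 239.]), 0.43)]
    (array([ 0.5705, -0.2515,  0.0951]), [np.float64(0.0032749193405553377), np.float64(0.0016802919100711402), np.float64(0.0033765808123592984)])
[ 0.5218 -0.2456  0.103 ] [ 0.6223 -0.2494  0.103 ] [ 0.5721 -0.2475  0.103 ] 3.103100645327469
[ 0.5622 -0.2682  0.137 ] [ 0.5769 -0.2209  0.137 ] [ 0.5695 -0.2446  0.137 ] -1.871352231506773
```

View pics/w5.png

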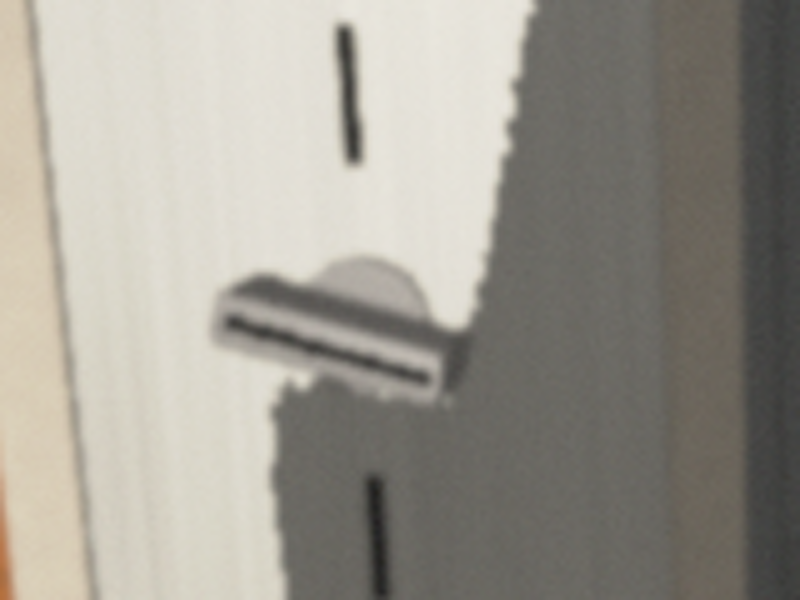

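The crop shows the slot from crop (228,322) to (428,378), which puts the fastener about 1.29 rad off the marks. Its centre is at about (0.571, -0.248).

>>> carry_out --claw '[4,4,4,4,4,4,4,4,4,4,4,4,4,4,4,4,4,4]' --delta_pos '[[-0.1,-3.3,0],[-0.1,-3.3,0],[-0.1,-3.2,0],[0,0,0.8],[0,0,0.8],[0,0,0.8],[0,0,0.8],[0,0,0.8],[0,0,0.8],[0,0,0.8],[0,0,0.8],[0,0,0.8],[0,0,0.8],[0,0,0.8],[0,0,0.8],[0,0,0.8],[0,0,0],[0,0,0]]' --angular '[[0,0,0],[0,0,0],[0,0,0],[0,0,0.1415],[0,0,0.1415],[0,0,0.1415],[0,0,0.1415],[0,0,0.1415],[0,0,0.1415],[0,0,0.1415],[0,0,0.1415],[0,0,0.1415],[0,0,0.1415],[0,0,0.1415],[0,0,0.1415],[0,0,0.1415],[0,0,0],[0,0,0]]'

```text
clock: 12.05
position: [0.5722, -0.247, 0.2807]
ee_rot: [2.537, 1.853, -0.001]
force: [-0.0, -0.2, 0.6]
width: 0.436
gripper_force: 0.0
```

Run:
```python
from m import *
s,R=st();a=arm.get_image("wrist");c=arm.get_image("scene");b=arm.get_image("top")
r=[]
for im in (a,b,c):
    l=arm.place_of("fastener_grip",im)
    print([(np.round(np.array(x["centre"])*[640,480]),round(x["conf"],2)) for x in l[:2]])
f=a["frame"].copy()
for dy in (-.02,0,.02):
  for dx in(-.025,.025):
    p=np.r_[s["position"][:2]+(R@[dx,dy*0+0,0])[:2],.137]
    cv2.circle(f,tuple(int(v) for v in proj(a,p)),2,(255,0,0),-1)
u,v=proj(a,np.array([.571,-.248,.13])); print(u,v)
u,v=int(u),int(v); y0=max(0,v-75);x0=max(0,u-100);save("w6",cv2.resize(f[y0:y0+150,x0:x0+200],None,fx=4,fy=4));print(x0,y0)
```

```text
t 12.05 p [ 0.5722 -0.247   0.2807] yaw -0.3092 zax [-0.0003 -0.0002 -1.    ] F [-0.0091 -0.1715  0.5916] w 40.0 g 0.0 j7 0.33742144187309925
[(array([319., 224.]), 0.89)]
[(array([430., 268.]), 0.55), (array([422., 268.]), 0.31)]
[(array([250., 188.]), 0.75), (array([355., 195.]), 0.37)]
320.4328081696037 221.1664691058755
220 146
```

View pics/w6.png

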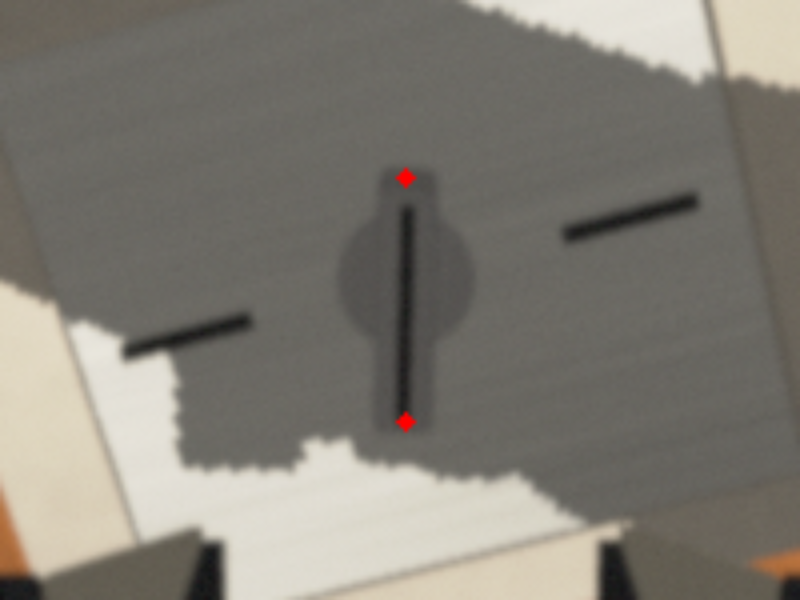

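The crop shows the tool axis line lying on the slot, which runs from (407,207) to (403,415). The marks slope at 0.256 rad, so a clockwise turn of 1.296 rad is needed.

>>> carry_out --claw '[4,4,4,4,4,4,4,4,4,4,0,0,0,0,0,0]' --delta_pos '[[0,0,2],[0,0,2],[0,0,2],[0,0,2],[0,0,2],[0,0,2],[0,0,1.6],[0,0,1.6],[0,0,1.4],[0,0,0],[0,0,0],[0,0,0],[0,0,0],[0,0,0],[0,0,0],[0,0,0]]' --angular '[[0,0,0],[0,0,0],[0,0,0],[0,0,0],[0,0,0],[0,0,0],[0,0,0],[0,0,0],[0,0,0],[0,0,0],[0,0,0],[0,0,0],[0,0,0],[0,0,0],[0,0,0],[0,0,0]]' --force 40

```text
clock: 13.95
position: [0.5713, -0.2469, 0.1148]
ee_rot: [-2.54, -1.846, 0.001]
force: [-5.1, 1.2, 4.5]
width: 0.126
gripper_force: 40.0
```

>>> carry_out --claw '[0,0,0,0,0,0,0,0,0,0,0,0,0,0,0,0,0]' --delta_pos '[[0,0,0],[0,0,0],[0,0,0],[0,0,0],[0,0,0],[0,0,0],[0,0,0],[0,0,0],[0,0,0],[0,0,0],[0,0,0],[0,0,0],[0,0,0],[0,0,0],[0,0,0],[0,0,0],[0,0,0]]' --angular '[[0,0,0.1],[0,0,0.1],[0,0,0.1],[0,0,0.1],[0,0,0.1],[0,0,0.1],[0,0,0.1],[0,0,0.1],[0,0,0.1],[0,0,0.1],[0,0,0.1],[0,0,0.1],[0,0,0.1],[0,0,0],[0,0,0],[0,0,0],[0,0,0]]'

```text
clock: 15.65
position: [0.5724, -0.2486, 0.1153]
ee_rot: [3.139, -0.065, 0.002]
force: [0.3, -5.3, 2.5]
width: 0.128
gripper_force: 40.0
```

Run:
```python
from m import *
st();c=arm.get_image("scene");w=arm.get_image("wrist")
save("s7",np.hstack([cv2.resize(c["frame"][130:280,170:370],(400,300)),cv2.resize(w["frame"],(400,300))]))
```

```text
t 15.65 p [ 0.5724 -0.2486  0.1153] yaw -1.6121 zax [ 0.0013 -0.0021 -1.    ] F [ 0.3078 -5.3256  2.5446] w 11.8 g 39.95810508728027 j7 -0.6139655324743132
```

View pics/s7.png

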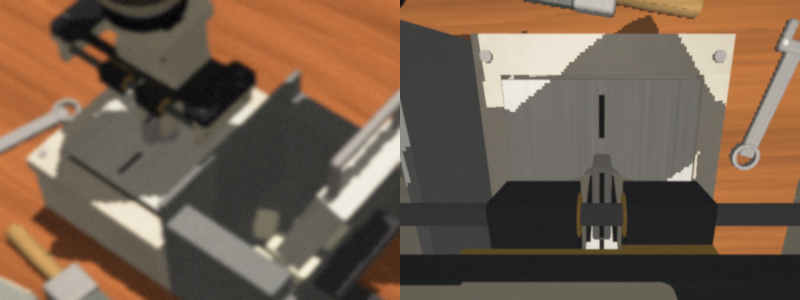

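The wrist half shows the fastener bar in line with the index mark at column 602, and the tool yaw of -1.612 agrees. Step 2 has been held, so I'll press down now.

>>> carry_out --claw '[0,0,0,0,0,0,0]' --delta_pos '[[0,0,0.2],[0,0,0.2],[0,0,0.2],[0,0,0.2],[0,0,0.2],[0,0,0],[0,0,0]]' --angular '[[0,0,0],[0,0,0],[0,0,0],[0,0,0],[0,0,0],[0,0,0],[0,0,0]]' --force 50

```text
clock: 16.45
position: [0.5725, -0.2487, 0.1071]
ee_rot: [3.14, -0.065, 0.004]
force: [-6.4, -0.4, 22.3]
width: 0.13
gripper_force: 50.0
```

>>> carry_out --claw '[0,0,0,0,0]' --delta_pos '[[0,0,0.1],[0,0,0],[0,0,0],[0,0,0],[0,0,0]]' --angular '[[0,0,0],[0,0,0],[0,0,0],[0,0,0],[0,0,0]]'

```text
clock: 16.95
position: [0.5725, -0.2486, 0.107]
ee_rot: [3.14, -0.065, 0.005]
force: [-8.2, 1.9, 31.7]
width: 0.124
gripper_force: 50.0
```

Run:
```python
from m import *
st();c=arm.get_image("scene");w=arm.get_image("wrist")
save("s8",np.hstack([cv2.resize(c["frame"][130:280,170:370],(400,300)),cv2.resize(w["frame"][30:330,100:500],(400,300))]))
```

```text
t 16.95 p [ 0.5725 -0.2486  0.107 ] yaw -1.6122 zax [ 0.0032 -0.0006 -1.    ] F [-8.2042  1.9473 31.6962] w 11.4 g 49.96852397918701 j7 -0.6042251946855017
```

View pics/s8.png

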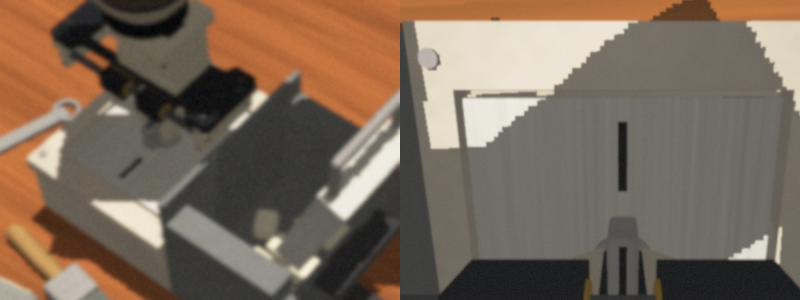

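Both halves show the cover level with its frame and the bar still in line with the mark at (622,155). After 8.2 mm of travel it hit a hard stop, and another 1 mm of command only added force, so nothing slipped.

```bash
python3 -c "
from cell import arm
print(arm.sign_off())"
```

```text
the job is handed in; nothing more can be done
None
```

I handed the job in at about 17 s, with all six stones in the hopper, the fastener lined up with the index marks, and the cover pressed home (8.2 mm measured at the tool, about 32 N) in the gripper's fingers; the hand-in returned no verdict.

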